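# Square a cheese brick into the portioning board's fence corner

## Task

First take the grey ash-rinded offcut off the portioning board and drop it into the blue trimmings crate. Then take the cream cheese brick from the wire tray, set it on the board and push it square and flush into the fence corner, its long side against the far fence and its end against the left fence, ready to be cut. Leave the two white round cheeses where they are.

Things in the scene. Friction and masses are not known exactly. Their poses are not given: they have to be found in the camera images.
- board: Fixed portioning board: white deck 220 (x) by 260 (y) by 15 mm, dark cut lines, origin under its centre on the table. Steel fences, 15 thick, 30 above the deck: far fence on the +x edge (inner face x = +95), left fence on the +y edge (inner face y = +115); other two sides open. A wire bow lies flat behind the far fence, out to x = +170, under 20 mm high. Yaw varies.
- corner (a point): The inner fence corner: where the inner faces of the two fences meet the deck's top (15 mm above the table). Axes as the board's: the deck extends to -x and -y from here, so the flush brick's origin lies at x = -31 mm, y = -65 mm, z = 0.
- brick: Firm, rigid brick of pressed cheese, cream with thin ochre stripes on top, 62 mm (its x) by 130 mm (its y) by 48 mm high, about 0.4 kg, origin at the centre of its underside. It starts on the wire tray, its long side roughly along the tray's long side.
- offcut: Firm, rigid trimmed cheese end, dark grey ash rind with one cream cut face, 55 mm (its x) by 75 mm (its y) by 45 mm high, about 0.18 kg, origin at the centre of its underside. It starts lying on the board.
- offcut_center (a point): The centre of the offcut's volume, 22.5 mm above its underside.
- tray: Steel wire tray, fixed, 210 mm (x) by 140 mm (y), flat deck 18 mm above the table, no walls, origin under its centre on the table. It may stand left or right of the board.
- crate: Blue open trimmings crate, fixed, 200 mm (x) by 160 mm (y) by 80 mm high outside, walls and floor 5 mm, origin under its centre on the table. It stands on the other side of the board from the tray.
- round_left: Bystander: white round cheese, 100 mm across, 38 mm high, on the table left (+y) and beyond; origin at the centre of its underside.
- round_right: Bystander: white round cheese, 100 mm across, 38 mm high, on the table right (-y) and beyond; origin at the centre of its underside.

How it is judged:
On the way, in this order (a step that is already met when the one before it is completed fails the run):
1. The grey offcut lies at rest in the blue crate, released (x of offcut_center in the frame of crate between -0.09 and 0.09 m and y of offcut_center in the frame of crate between -0.07 and 0.07 m and z of offcut_center in the frame of crate below 0.06 m and linear speed of offcut below 0.03 m/s and contact force between the fingers and offcut below 0.1 N), for 0.2 s.
2. After that, the cream brick is flat on the deck, flush with both fences, released and at rest (x of brick in the frame of corner between -0.034 and -0.028 m and y of brick in the frame of corner between -0.068 and -0.062 m and z of brick in the frame of corner between -0.003 and 0.003 m and angle between the y axis of brick and the y axis of corner, either way round below 0.03 rad and angle between brick's own z axis and vertical below 0.05 rad and linear speed of brick below 0.02 m/s and contact force between the fingers and brick below 0.1 N), for 0.2 s.
At the end, for the whole second after the job is handed in: Offcut at rest in the crate, its centre under 60 mm above the table. Brick flat on the deck, stripes up, long side to the far fence, either end to the left fence: centre within 3 mm of flush in both directions, parallel to the far fence within 0.03 rad (1.7 deg). Both released, at rest (all of step 1 and all of step 2); the robot touches nothing.
It fails at once if A white round cheese is moved more than 20 mm from where it started (distance of any of round_left, round_right from where it was at the start of the episode above 0.02 m).
It also fails if it takes over 72 s, if anything falls off the work surface, if the arm or the gripper's body presses on something with over 40 N, if the wrist force passes 120 N, or if a joint passes its speed limit or range.

## Robot

A 7-joint arm with a two-finger parallel gripper is mounted at the origin on the work surface. World frame = base frame: x ahead of the robot, y to its left, z up, the work surface at z = 0. Lengths are in m, angles in rad, forces in N, time in s.
With the tool pointing down it reaches from about 0.425 to 0.925 m from the base axis. Payload 6.8 kg.
Tool frame: the origin (TCP) lies on the centre line of the jaws, within the pads' length; the fingertips stand 17 mm ahead of it and the grasp point (between the pads) lies 2 mm behind it; y points along the fingers, z is the direction in which the jaws open and shut, and the axes are right-handed (so a half turn about y gives the same grasp; the last joint's range is limited). The gripper opens to 85 mm and grips with 20 to 120 N. Pads are 22 mm wide; open, the fingers measure 114 mm over their backs; the gripper's body (76 mm by 85 mm) begins 54 mm behind the grasp point. The pads swing forward as they close: fully open they stand 13 mm farther back than shut.
Start: joints at [1.124, 0.477, 0.022, 1.555, -0.011, 1.109, -0.083], TCP at [0.224, -0.637, 0.248] pointing down, gripper open.
Joint ranges: [-2.96, 2.96], [-0.34, 2.1], [-1.41, 1.46], [0.24, 2.44], [-1.37, 4.51], [0.17, 1.92], [-2.96, 2.96]. Speed limits (rad/s): [2.39, 2.39, 3.14, 3.14, 3.14, 3.14, 3.14].

## Interface

Orientations are given as a rotation vector (axis times angle).
In Python, from bench import r gives the robot as it stands. The module is installed in compiled form; this text tells all that it offers.
- The arm moves only by the tool arm_command, never from a script. Its argument "motion" is a list of rows, each a list of 2 entries, a list of its own where there are three numbers: the shift along the world's x, y, z in mm, then the turn about the world's z in degrees. In form: [[[dx, dy, dz], turn], ...]. A call has 1 to 20 rows; each row shifts and turns the pose as measured when the row begins; what a row does not reach is not made up. A row lasts 1/8 s, in which the tool goes at most 62.5 mm and 10.7 degrees, less where a joint would pass 70% of its speed; a pose out of reach is approached as far as the arm can. A call is refused whole if a number of a shift passes 62.5 or a number of a turn 10.7, either way. A call with a gripper value outside its range is refused whole. "fingers" is the opening, from -1 (shut) to 1 (fully open), so that 0 is half open, set as the call begins (left out, the last holds). The fingers move at their own pace and stop on an object; "grip_force" is the grip in N (left out, the last holds). Time passes only in rows, so rows that do not move let the fingers close. It gives the time, the measured TCP pose, the force and the opening at its end, in the units of the state.
- r.get_obs(): the state, without advancing time (a new reading comes with each control period).
- r.grab_frame(name): name is "scene" or "top" or "wrist"; returns a dict with "frame" (384x512x3 uint8, red, green, blue), "depth" (384x512 float32, m along the optical axis (not along the pixel's ray), 0 where there is no reading), "fx", "fy", "cx", "cy" (pixels), "k1" (the pictures are not rectified: a ray, as slopes to the right and down, at radius r is drawn at 1 + k1 r^2 times it, then the intrinsics apply), "eye" and "attitude" of the camera in the world; the wrist camera has in their place "mount" (4x4, takes a point from camera to tool coordinates, whose origin is the TCP and whose axes are the tool frame's). Camera axes: x right, y up, looking along -z (the intrinsics and any distortion apply to the point x, -y, -z); pixel columns grow to the right and rows downward; lengths in m; the calibration is good to about 2 mm. A picture is of the moment at which its call begins: read the wrist's pose just before it.
- r.hand_in(): hands the job in, once; it reports no verdict.
The state is a dict: "clock": time; "joints": joint angles; "qvel": joint speeds; "tau": joint torques, N m; "tcp_pos": TCP position; "orientation": TCP orientation; "contact_force": force on the tool from outside, world axes, zero at the start; "moment": the same for the moment, N m; "grip_width": finger opening in m.
Only numpy, scipy, OpenCV 4.12 (cv2) and the standard library are available. Lean on these libraries where they do the work, as an engineer would, in place of code of your own. Each camera call takes 0.05 s, during which the arm holds its last target. There are 200 camera calls.

## Working session

There is one attempt and no reset: what is moved stays moved. The work goes in short steps, Python scripts to look and compute and a tool call to move; the robot and the scene stay as the last step left them, time stands still between calls to the robot, and variables do not carry over. Pictures are saved under pics/ and viewed, and the job is handed in when it is done.

Besides the shell and the picture viewer there is one more tool, called after ">>>" in YAML: its name, and indented under it one key for each argument. arm_command: Moves the arm, as the interface text tells. Its arguments: {"type":"object","properties":{"motion":{"type":"array"},"fingers":{"type":"number"},"grip_force":{"type":"number"}},"required":["motion"]}

```bash
mkdir -p pics; cat > h.py <<'E'
import numpy as np, cv2
from scipy.spatial.transform import Rotation as R
from bench import r
def grab(n):
    o=r.get_obs(); f=r.grab_frame(n)
    if n=="wrist":
        T=np.eye(4);T[:3,:3]=R.from_rotvec(o["orientation"]).as_matrix();T[:3,3]=o["tcp_pos"]
        M=T@np.array(f["mount"]); f["C"]=M[:3,3]; f["A"]=M[:3,:3]
    else:
        f["C"]=np.array(f["eye"]); a=np.array(f["attitude"]); f["A"]=R.from_rotvec(a).as_matrix() if a.size==3 else a
    return f
def rays(f,uv):
    uv=np.array(uv,float).reshape(-1,2)
    d=(uv-[f["cx"],f["cy"]])/[f["fx"],f["fy"]]; rd=np.linalg.norm(d,axis=1,keepdims=True); s=rd.copy()
    for _ in range(20): s=rd/(1+f["k1"]*s**2)
    d=d*np.where(rd>0,s/np.maximum(rd,1e-9),1)
    return np.c_[d[:,0],-d[:,1],-np.ones(len(d))]@f["A"].T
def onplane(f,uv,z):
    d=rays(f,uv); return f["C"]+d*((z-f["C"][2])/d[:,2])[:,None]
def cloud(f):
    h,w=f["depth"].shape; v,u=np.mgrid[:h,:w]
    P=f["C"]+rays(f,np.c_[u.ravel(),v.ravel()])*f["depth"].reshape(-1,1)
    return P.reshape(h,w,3)
def save(f,n): cv2.imwrite(f"pics/{n}.png",f["frame"][:,:,::-1])
E
python3 - <<'E'
from h import *
print(r.get_obs())
for n in ["scene","top"]:
    f=grab(n); save(f,n+"0"); print(n,f["C"],f["attitude"],f["fx"],f["k1"]); np.savez(n+"0.npz",**{k:f[k] for k in ["frame","depth","C","A","fx","fy","cx","cy","k1"]})
E
```

```text
{'clock': 0.0, 'joints': array([ 1.12389703,  0.47782178,  0.02231206,  1.55648175, -0.01151242,
        1.10931234, -0.08311336]), 'qvel': array([ 3.75303580e-04,  1.53288309e-03, -5.46254838e-04, -2.32862877e-03,
        9.75972147e-04,  1.58713117e-03, -2.00354609e-05]), 'tau': array([ 2.57470374e-04, -5.96448898e+01,  1.60791613e+00, -2.81187969e+01,
        1.24010921e-02,  9.42872168e-03, -3.01164960e-05]), 'tcp_pos': array([ 0.22415112, -0.63607708,  0.24729783]), 'orientation': array([-0.34901568,  2.03967136, -2.03585732]), 'contact_force': array([-0.22512902, -0.12307624,  0.34070742]), 'moment': array([-0.03442166,  0.01499401,  0.02961664]), 'grip_width': 0.08536918853064702}
scene [ 0.94108123 -0.38897913  0.96163742] [0.50632728 0.19800422 0.70387786] 414.18703992510007 -0.08127962677504583
top [0.45450447 0.02070031 1.01687548] [ 0.10485067 -0.10235983 -1.59401658] 399.7569730946455 -0.13774476397651894
```

View pics/top0.png

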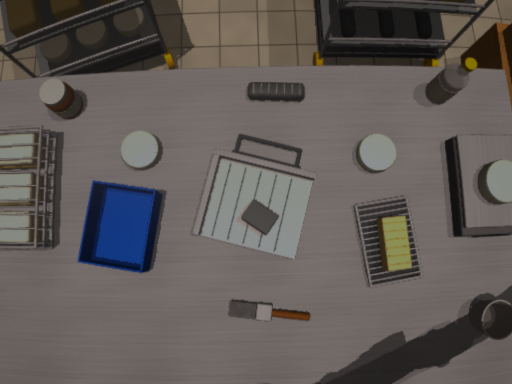

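View pics/scene0.png

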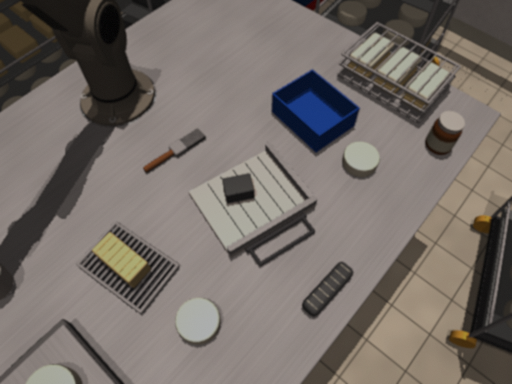

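The top view has +x up and +y left. It shows the offcut at (260,217) on the board, the brick at (396,243) on the tray to the right, the crate at (120,226) to the left, and the rounds at (140,150) and (376,153).

```bash
cat > m1.py <<'E'
from h import *
f=dict(np.load("top0.npz")); P=cloud(f); I=f["frame"]; hsv=cv2.cvtColor(I,cv2.COLOR_RGB2HSV)
def rect(mask,name):
    X=P[mask][:,:2].astype(np.float32)*1000
    c,s,a=cv2.minAreaRect(X); print(name,len(X),"c",np.round(c,1),"s",np.round(s,1),"a",round(a,1),"z",np.round(np.percentile(P[mask][:,2],[5,50,95])*1000,1))
v,u=np.mgrid[:384,:512]; H,S,V=[hsv[...,i] for i in range(3)]
box=lambda a,b,c,d:(u>=a)&(u<=b)&(v>=c)&(v<=d)
Z=P[...,2]
rect(box(375,420,205,275)&(Z>.055),"brick top(depth)")
rect(box(230,290,190,245)&(Z>.05),"offcut")
rect(box(70,165,170,280)&(Z>.07),"crate rim")
rect(box(185,320,140,265)&(Z>.034)&(Z<.052)&~box(235,285,195,240),"fences")
rect(box(185,320,140,265)&(Z>.008),"board all")
rect(box(350,425,190,290)&(Z>.012),"tray")
rect(box(115,165,125,175)&(Z>.03),"rl"); rect(box(350,400,130,175)&(Z>.03),"rr")
rect(box(360,425,200,280)&(H>20)&(H<40)&(S>90)&(V>150),"brick colour")
E
python3 m1.py
```

```text
brick top(depth) 1377 c [ 448.3 -176.5] s [131.1 392.6] a 4.0 z [61.9 66.  69.1]
offcut 727 c [510.5   5.3] s [ 75.5 108.7] a 54.2 z [56.7 60.  63.4]
crate rim 860 c [499.5 215.4] s [398.8 199.9] a 80.8 z [71.7 79.  84.2]
fences 1240 c [ 5.692e+02 -2.000e-01] s [260.8 218.2] a 74.4 z [38.7 44.9 47.9]
board all 9731 c [594.7  -7.5] s [261.  285.2] a 74.1 z [12.5 16.  59.6]
tray 3139 c [ 446.5 -197.9] s [215.5 430.7] a 7.9 z [14.9 28.6 68.3]
rl 1143 c [595.9 178.4] s [421.9  97.7] a 43.0 z [34.  38.  41.3]
rr 1112 c [ 571.8 -182.3] s [ 97.7 458.6] a 42.1 z [34.2 38.1 41.2]Traceback (most recent call last):
  File "m1.py", line 16, in <module>
    rect(box(360,425,200,280)&(H>20)&(H<40)&(S>90)&(V>150),"brick colour")
    ~~~~^^^^^^^^^^^^^^^^^^^^^^^^^^^^^^^^^^^^^^^^^^^^^^^^^^^^^^^^^^^^^^^^^^
  File "m1.py", line 5, in rect
    c,s,a=cv2.minAreaRect(X); print(name,len(X),"c",np.round(c,1),"s",np.round(s,1),"a",round(a,1),"z",np.round(np.percentile(P[mask][:,2],[5,50,95])*1000,1))
                                                                                                                ~~~~~~~~~~~~~^^^^^^^^^^^^^^^^^^^^^^^^
    return _quantile_unchecked(
        a, q, axis, out, overwrite_input, method, keepdims, weights)
    return _ureduce(a,
                    func=_quantile_ureduce_func,
    ...<5 lines>...
                    overwrite_input=overwrite_input,
                    method=method)
    r = func(a, **kwargs)
    result = _quantile(arr,
                       quantiles=q,
    ...<2 lines>...
                       out=out,
                       weights=wgt)
    slices_having_nans = np.isnan(arr[-1, ...])
                                  ~~~^^^^^^^^^
IndexError: index -1 is out of bounds for axis 0 with size 0
```

```bash
sed -i '/brick colour/d' m1.py; sed -i 's/^def rect(mask,name):/def rect(mask,name):\n    mask=mask\&(P[...,2]<.1)\&(f["depth"]>0)\n    n,L,st,_=cv2.connectedComponentsWithStats(mask.astype(np.uint8)); mask=(L==1+np.argmax(st[1:,4])) if n>1 else mask/' m1.py; python3 m1.py
```

```text
brick top(depth) 1360 c [ 459.8 -340.7] s [131.1  63.6] a 3.4 z [61.9 66.  68.8]
offcut 707 c [532.2 -10.4] s [75.5 55. ] a 54.4 z [56.7 60.  62.7]
crate rim 820 c [518.1 331.9] s [162.6 200.1] a 80.5 z [71.6 78.9 82.3]
fences 1240 c [ 5.692e+02 -2.000e-01] s [260.8 218.2] a 74.4 z [38.7 44.9 47.9]
board all 9657 c [597.9  -8.6] s [261.  278.6] a 74.3 z [12.5 16.  59. ]
tray 3110 c [ 466.1 -338.8] s [215.5 146.1] a 7.9 z [14.9 26.4 68.1]
rl 1139 c [714.6 289. ] s [96.9 98.1] a 40.7 z [34.  38.  41.2]
rr 1099 c [ 691.1 -317.8] s [96.3 96.6] a 1.5 z [34.2 38.1 41. ]
```

```bash
cat > st.py <<'E'
from h import *
def st():
    o=r.get_obs(); M=R.from_rotvec(o["orientation"]).as_matrix()
    print("t",round(o["clock"],2),"tcp",np.round(o["tcp_pos"]*1000,1),"jaw yaw",round(np.degrees(np.arctan2(M[1,2],M[0,2])),1),"down",np.round(M[:,1],3),"j",np.round(o["joints"],2),"F",np.round(o["contact_force"],1),"w",round(o["grip_width"]*1000,1))
if __name__=="__main__": st()
E
python3 st.py
```

```text
t 0.1 tcp [ 224.2 -636.2  247.4] jaw yaw -70.6 down [-0.001  0.002 -1.   ] j [ 1.12  0.48  0.02  1.56 -0.01  1.11 -0.08] F [-0.4  1.  -0.1] w 85.3
```

>>> arm_command:
  motion:
    - [[25,52,0],3]
    - [[25,52,0],3]
    - [[25,52,0],3]
    - [[25,52,0],3]
    - [[25,52,0],3]
    - [[25,52,0],3]
    - [[25,52,0],3]
    - [[25,52,0],3]
    - [[25,52,0],3]
    - [[25,52,0],3]
    - [[25,52,0],3]
    - [[25,52,0],2]
    - [[0,0,0],0]
  fingers: 1
  grip_force: 40

```text
clock: 1.72
tcp_pos: [0.5259, 0.0103, 0.2442]
orientation: [-0.865, 1.641, -1.636]
contact_force: [-0.7, -0.6, -0.4]
grip_width: 0.0854
```

```bash
python3 -c "
from st import *
st(); f=grab('wrist'); save(f,'w1')
P=cloud(f); Z=P[...,2]; m=((Z>.05)&(Z<.07)&(f['depth']>0)).astype(np.uint8)
n,L,s,_=cv2.connectedComponentsWithStats(m)
for i in range(1,n):
    if s[i,4]>300: print(s[i],cv2.minAreaRect(P[L==i][:,:2].astype(np.float32)*1000))
"
```

```text
t 1.73 tcp [525.9  10.3 244.2] jaw yaw -34.5 down [-0.004  0.001 -1.   ] j [ 0.26  0.28 -0.47  1.89  0.14  1.02 -0.88] F [-0.7 -0.6 -0.4] w 85.4
[  8   0  77  38 857] ((445.1278991699219, 263.660888671875), (3.013810157775879, 77.88667297363281), 80.1190414428711)
[ 252  154   52   68 3284] ((533.94970703125, -10.882377624511719), (75.68318176269531, 55.04765701293945), 54.414485931396484)
```

>>> arm_command:
  motion:
    - [[4,-11,-40],-1]
    - [[3,-10,-50],0]
    - [[0,0,-50],0]
    - [[0,0,0],0]

```text
clock: 2.28
tcp_pos: [0.5305, -0.021, 0.1009]
orientation: [-0.848, 1.658, -1.662]
contact_force: [0.4, 0.4, 1.0]
grip_width: 0.0856
```

```bash
python3 st.py
```

```text
t 2.27 tcp [530.5 -21.  100.9] jaw yaw -36.2 down [-0.005 -0.005 -1.   ] j [ 0.24  0.47 -0.4   2.    0.27  0.73 -0.96] F [0.4 0.4 1. ] w 85.6
```

>>> arm_command:
  motion:
    - [[3,10,-25],0.5]
    - [[0,0,0],0]
    - [[0,0,-20],0]
    - [[0,0,0],0]

```text
clock: 2.78
tcp_pos: [0.537, -0.0148, 0.0611]
orientation: [-0.844, 1.649, -1.663]
contact_force: [0.1, 0.6, 0.4]
grip_width: 0.0853
```

```bash
python3 st.py
```

```text
t 2.77 tcp [537.  -14.8  61.1] jaw yaw -36.1 down [ 0.002 -0.007 -1.   ] j [ 0.2   0.54 -0.37  2.01  0.32  0.65 -1.01] F [0.1 0.6 0.4] w 85.3
```

>>> arm_command:
  motion:
    - [[-3,4,-12],0]
    - [[0,0,0],0]
    - [[0,0,-12],0]
    - [[0,0,0],0]

```text
clock: 3.28
tcp_pos: [0.5345, -0.0108, 0.0369]
orientation: [-0.842, 1.648, -1.664]
contact_force: [0.6, -1.0, 0.7]
grip_width: 0.0853
```

>>> arm_command:
  motion:
    - [[0,0,0],0]
    - [[0,0,0],0]
    - [[0,0,0],0]
    - [[0,0,0],0]
    - [[0,0,0],0]
    - [[0,0,0],0]
  fingers: -1
  grip_force: 40

```text
clock: 4.03
tcp_pos: [0.5346, -0.011, 0.0371]
orientation: [-0.842, 1.648, -1.664]
contact_force: [0.0, -0.3, -0.8]
grip_width: 0.0548
```

>>> arm_command:
  motion:
    - [[0,0,20],0]
    - [[0,0,40],0]
    - [[0,0,40],0]
    - [[0,0,0],0]

```text
clock: 4.53
tcp_pos: [0.5333, -0.0109, 0.1388]
orientation: [-0.845, 1.65, -1.663]
contact_force: [1.0, 0.0, -2.7]
grip_width: 0.0547
```

```bash
python3 st.py
```

```text
t 4.53 tcp [533.3 -10.9 138.8] jaw yaw -36.1 down [ 0.002 -0.008 -1.   ] j [ 0.24  0.42 -0.42  1.97  0.24  0.8  -0.95] F [ 1.   0.  -2.7] w 54.7
```

>>> arm_command:
  motion:
    - [[-2,30,2],2]
    - [[-2,40,0],3]
    - [[-2,40,0],3]
    - [[-2,40,0],3]
    - [[-2,40,0],3]
    - [[-2,40,0],3]
    - [[-2,40,0],3]
    - [[-2,40,0],3]
    - [[0,20,0],0]
    - [[0,0,0],0]

```text
clock: 5.78
tcp_pos: [0.5088, 0.3227, 0.1282]
orientation: [-1.116, 1.368, -1.38]
contact_force: [-0.1, -0.4, -1.5]
grip_width: 0.0545
```

```bash
python3 st.py
```

```text
t 5.78 tcp [508.8 322.7 128.2] jaw yaw -12.7 down [-0.01  -0.017 -1.   ] j [-0.26  0.56 -0.55  1.79  0.37  0.91 -1.2 ] F [-0.1 -0.4 -1.5] w 54.5
```

>>> arm_command:
  motion:
    - [[9,9,-20],0]
    - [[0,0,0],0]
    - [[0,0,-30],0]
    - [[0,0,-28],0]
    - [[0,0,0],0]
    - [[0,0,0],0]

```text
clock: 6.52
tcp_pos: [0.5217, 0.3203, 0.0503]
orientation: [-1.112, 1.372, -1.398]
contact_force: [1.0, 0.2, -2.1]
grip_width: 0.055
```

>>> arm_command:
  motion:
    - [[0,0,0],0]
    - [[0,0,0],0]
    - [[0,0,0],0]
    - [[0,0,0],0]
  fingers: 1

```text
clock: 7.02
tcp_pos: [0.5239, 0.3214, 0.0544]
orientation: [-1.105, 1.371, -1.398]
contact_force: [0.3, -0.2, -0.4]
grip_width: 0.0855
```

>>> arm_command:
  motion:
    - [[0,0,40],0]
    - [[0,0,60],0]
    - [[0,0,60],0]
    - [[0,0,0],0]

```text
clock: 7.52
tcp_pos: [0.5226, 0.3214, 0.2187]
orientation: [-1.107, 1.371, -1.396]
contact_force: [0.2, 0.3, 0.3]
grip_width: 0.0856
```

```bash
python3 -c "
from st import *
st(); f=grab('top'); save(f,'top1')
P=cloud(f); Z=P[...,2]; np.savez('t1.npz',P=P)
"
```

```text
t 7.53 tcp [522.6 321.4 218.7] jaw yaw -13.5 down [-0.004 -0.022 -1.   ] j [-0.23  0.48 -0.58  1.7   0.3   1.08 -1.15] F [0.2 0.3 0.3] w 85.6
```

View pics/top1.png

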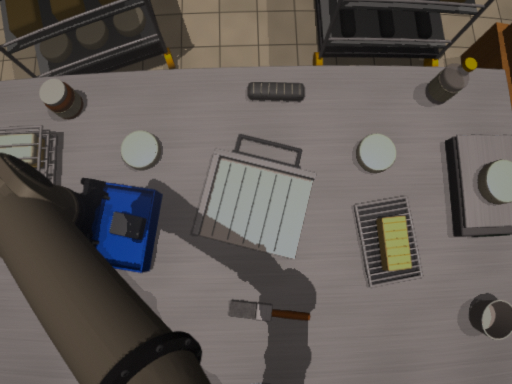

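The offcut is lying in the crate at around (127,225), near its centre. Next I move over to the brick.

>>> arm_command:
  motion:
    - [[-4,-30,0],-5]
    - [[-4,-47,0],-5]
    - [[-4,-47,0],-5]
    - [[-4,-47,0],-5]
    - [[-4,-47,0],-5]
    - [[-4,-47,0],-5]
    - [[-4,-47,0],-5]
    - [[-4,-47,0],-5]
    - [[-4,-47,0],-5]
    - [[-4,-47,0],-5]
    - [[-4,-47,0],-5]
    - [[-4,-47,0],-5]
    - [[-4,-47,0],-5]
    - [[-4,-47,0],-5]
    - [[0,-10,0],-3]
    - [[0,0,0],0]

```text
clock: 9.57
tcp_pos: [0.4448, -0.3509, 0.1919]
orientation: [0.088, -2.229, 2.176]
contact_force: [-0.6, 0.2, -0.4]
grip_width: 0.0856
```

```bash
python3 -c "
from st import *
st(); f=grab('wrist'); save(f,'w2')
P=cloud(f); Z=P[...,2]; m=((Z>.055)&(Z<.078)&(f['depth']>0)).astype(np.uint8)
n,L,s,_=cv2.connectedComponentsWithStats(m)
for i in range(1,n):
    if s[i,4]>300: print(s[i],cv2.minAreaRect(P[L==i][:,:2].astype(np.float32)*1000))
f=grab('top'); save(f,'top2')
P=cloud(f); Z=P[...,2]; v,u=np.mgrid[:384,:512]; I=f['frame'].astype(int)
m=(u>75)&(u<165)&(v>175)&(v<275)&(f['depth']>0)
k=m&(I[...,2]<I[...,0]+25)&(Z<.075)&(Z>.03)
print('offcut',k.sum(),np.median(P[k],0),np.percentile(Z[k],[5,95]))
"
```

```text
t 9.57 tcp [ 444.8 -350.9  191.9] jaw yaw -88.8 down [-0.058  0.024 -0.998] j [ 0.62  0.39 -0.08  1.83  0.05  0.98 -1.04] F [-0.6  0.2 -0.4] w 85.6
[ 466    0   46  141 4481] ((539.6329345703125, -531.979736328125), (112.88634490966797, 38.53861999511719), 15.419758796691895)
[  211    88    78   146 10083] ((460.7730407714844, -341.5423278808594), (128.84759521484375, 62.27480697631836), 4.010622978210449)
offcut 1019 [0.53133221 0.31904038 0.04981951] [0.03410675 0.06533478]
```

View pics/w2.png

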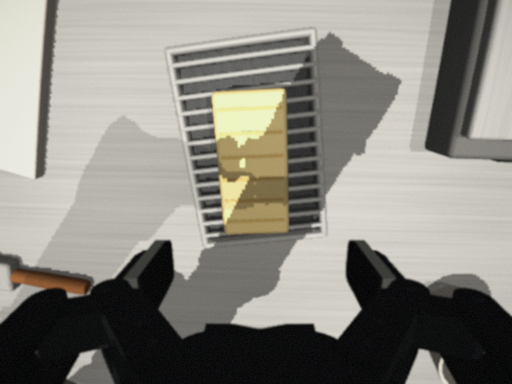

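View pics/top2.png

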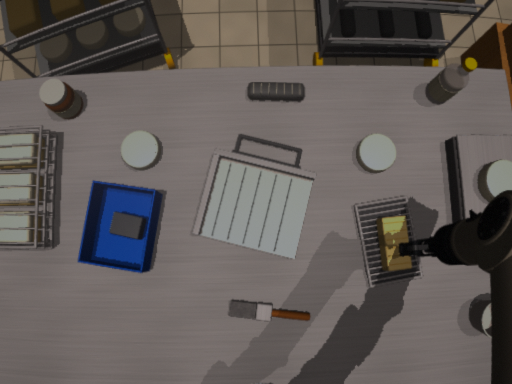

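The offcut now lies flat in the crate, at about (531,319) with its top at z≈50. The wrist view puts the brick at pixels (213–288, 88–235), which is (460.5,-341) mm with its long axis at about 3.8°. I'll approach it gently.

>>> arm_command:
  motion:
    - [[0,0,0],0]
    - [[14,9,-20],2.5]
    - [[0,0,0],0]
    - [[0,0,-30],0]
    - [[0,0,-30],0]
    - [[0,0,0],0]
    - [[0,0,0],0]

```text
clock: 10.55
tcp_pos: [0.4635, -0.3345, 0.1101]
orientation: [-0.154, 2.232, -2.178]
contact_force: [-0.3, 1.1, 0.3]
grip_width: 0.0855
```

```bash
python3 st.py
```

```text
t 10.55 tcp [ 463.5 -334.5  110.1] jaw yaw -85.3 down [-0.057  0.022 -0.998] j [ 0.59  0.5  -0.1   1.87  0.07  0.83 -1.04] F [-0.3  1.1  0.3] w 85.5
```

>>> arm_command:
  motion:
    - [[-3,-7,-10],-1]
    - [[0,0,0],0]
    - [[0,0,-20],0]
    - [[0,0,0],0]

```text
clock: 11.05
tcp_pos: [0.4617, -0.3437, 0.0822]
orientation: [-0.127, 2.238, -2.19]
contact_force: [-0.2, -0.1, 1.1]
grip_width: 0.085
```

```bash
python3 st.py
```

```text
t 11.05 tcp [ 461.7 -343.7   82.2] jaw yaw -86.4 down [-0.052  0.02  -0.998] j [ 0.59  0.55 -0.09  1.88  0.08  0.77 -1.05] F [-0.2 -0.1  1.1] w 85.0
```

>>> arm_command:
  motion:
    - [[-1,2.5,-8],0]
    - [[0,0,0],0]
    - [[0,0,-16],0]
    - [[0,0,-15],0]
    - [[0,0,0],0]

```text
clock: 11.68
tcp_pos: [0.4615, -0.3414, 0.0422]
orientation: [-0.125, 2.236, -2.19]
contact_force: [0.3, -0.3, 0.3]
grip_width: 0.0855
```

>>> arm_command:
  motion:
    - [[0,0,0],0]
    - [[0,0,0],0]
    - [[0,0,0],0]
    - [[0,0,0],0]
    - [[0,0,0],0]
  fingers: -1
  grip_force: 50

```text
clock: 12.3
tcp_pos: [0.4615, -0.3412, 0.0424]
orientation: [-0.125, 2.236, -2.19]
contact_force: [0.1, 0.5, -1.5]
grip_width: 0.0616
```

```bash
python3 st.py
```

```text
t 12.3 tcp [ 461.5 -341.2   42.4] jaw yaw -86.4 down [-0.051  0.019 -0.999] j [ 0.59  0.6  -0.08  1.9   0.09  0.69 -1.06] F [ 0.1  0.5 -1.5] w 61.6
```

>>> arm_command:
  motion:
    - [[0,0,20],0]
    - [[0,0,30],0]
    - [[0,0,30],0]
    - [[0,0,0],0]
    - [[7,18,1],3.5]
    - [[7,18,1],3.5]
    - [[7,18,1],3.5]
    - [[7,18,1],3.5]
    - [[7,18,1],3.5]
    - [[7,18,1],3.5]
    - [[7,18,1],3.5]
    - [[7,18,1],3.5]
    - [[7,18,1],3.5]
    - [[7,18,1],3.5]
    - [[0,0,0],0]

```text
clock: 14.18
tcp_pos: [0.5342, -0.1442, 0.1347]
orientation: [-0.743, 1.827, -1.814]
contact_force: [0.7, -0.3, -3.3]
grip_width: 0.0614
```

```bash
python3 st.py
```

```text
t 14.18 tcp [ 534.2 -144.2  134.7] jaw yaw -48.7 down [-0.057 -0.014 -0.998] j [ 0.36  0.46 -0.29  1.9   0.19  0.87 -0.88] F [ 0.7 -0.3 -3.3] w 61.4
```

>>> arm_command:
  motion:
    - [[7,15,0],3.3]
    - [[7,16,0],3.3]
    - [[7,16,0],3.3]
    - [[7,16,0],3.3]
    - [[7,16,0],3.3]
    - [[7,16,0],3.3]
    - [[7,16,0],3.3]
    - [[7,16,0],3.3]
    - [[7,16,0],3.3]
    - [[7,10,0],3]
    - [[0,0,0],0]
    - [[0,0,0],0]

```text
clock: 15.68
tcp_pos: [0.6085, 0.0187, 0.1341]
orientation: [-1.148, 1.385, -1.406]
contact_force: [0.2, -0.6, -3.9]
grip_width: 0.0613
```

```bash
python3 st.py
```

```text
t 15.68 tcp [608.5  18.7 134.1] jaw yaw -13.8 down [-0.039 -0.045 -0.998] j [ 0.17  0.55 -0.44  1.76  0.32  0.94 -0.65] F [ 0.2 -0.6 -3.9] w 61.3
```

>>> arm_command:
  motion:
    - [[-3,0,-15],-1.8]
    - [[0,0,0],0]
    - [[0,0,-25],0]
    - [[0,0,-20],0]
    - [[0,0,-15],0]
    - [[0,0,0],0]

```text
clock: 16.42
tcp_pos: [0.6046, 0.0155, 0.0552]
orientation: [-1.129, 1.414, -1.435]
contact_force: [-0.6, -0.6, -4.2]
grip_width: 0.0614
```

```bash
python3 st.py
```

```text
t 16.43 tcp [604.6  15.5  55.2] jaw yaw -16.0 down [-0.041 -0.046 -0.998] j [ 0.14  0.65 -0.39  1.81  0.38  0.8  -0.74] F [-0.6 -0.6 -4.2] w 61.4
```

>>> arm_command:
  motion:
    - [[0,1,-8],0]
    - [[0,0,-5],0]
    - [[0,0,-2],0]
    - [[0,0,0],0]

```text
clock: 16.92
tcp_pos: [0.606, 0.0169, 0.0408]
orientation: [-1.126, 1.412, -1.435]
contact_force: [0.6, 0.9, -5.0]
grip_width: 0.0615
```

```bash
python3 st.py
```

```text
t 16.93 tcp [606.   16.9  40.8] jaw yaw -16.0 down [-0.038 -0.045 -0.998] j [ 0.13  0.67 -0.38  1.81  0.39  0.78 -0.75] F [ 0.6  0.9 -5. ] w 61.5
```

>>> arm_command:
  motion:
    - [[0,0,0],0]
    - [[0,0,0],0]
    - [[0,0,0],0]
    - [[0,0,0],0]
  fingers: 1

```text
clock: 17.42
tcp_pos: [0.6083, 0.0173, 0.0433]
orientation: [-1.122, 1.409, -1.437]
contact_force: [0.4, -0.3, -0.4]
grip_width: 0.0856
```

>>> arm_command:
  motion:
    - [[0,0,20],0]
    - [[0,0,35],0]
    - [[-10,3,35],5]
    - [[-16,4,15],7]
    - [[-16,4,0],7]
    - [[-16,4,0],7]
    - [[-16,4,0],7]
    - [[-5,0,0],7]
    - [[0,0,0],7]
    - [[0,0,0],7]
    - [[0,0,0],7]
    - [[0,0,0],7]
    - [[0,0,0],7]
    - [[0,0,0],7]
    - [[0,0,0],5]
    - [[0,0,0],0]
    - [[0,0,0],0]

```text
clock: 19.55
tcp_pos: [0.5313, 0.0371, 0.1748]
orientation: [-1.577, 0.168, -0.276]
contact_force: [0.5, -0.3, 0.0]
grip_width: 0.0853
```

```bash
python3 -c "
from st import *
st(); f=grab('top'); save(f,'top3'); P=cloud(f); Z=P[...,2]; np.savez('t3.npz',P=P)
f=grab('wrist'); save(f,'w3'); P=cloud(f); Z=P[...,2]; m=((Z>.053)&(Z<.075)&(f['depth']>0)).astype(np.uint8)
n,L,s,_=cv2.connectedComponentsWithStats(m)
for i in range(1,n):
    if s[i,4]>300: print(s[i],cv2.minAreaRect(P[L==i][:,:2].astype(np.float32)*1000))
"
```

```text
t 19.55 tcp [531.3  37.1 174.8] jaw yaw 73.8 down [ 0.066 -0.028 -0.997] j [ 0.47  0.42 -0.83  1.97  0.47  0.88  0.67] F [ 0.5 -0.3  0. ] w 85.3
[ 494   87   18  121 1096] ((555.5499267578125, 244.17263793945312), (3.8672335147857666, 96.59539794921875), 80.58488464355469)
[ 190  231  143   62 8395] ((604.7977294921875, 16.02820587158203), (130.81605529785156, 62.410099029541016), 74.21660614013672)
```

View pics/top3.png

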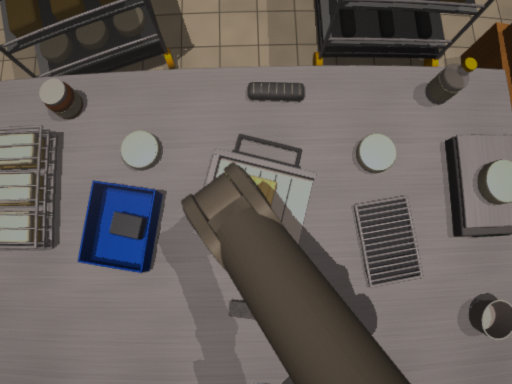

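View pics/w3.png

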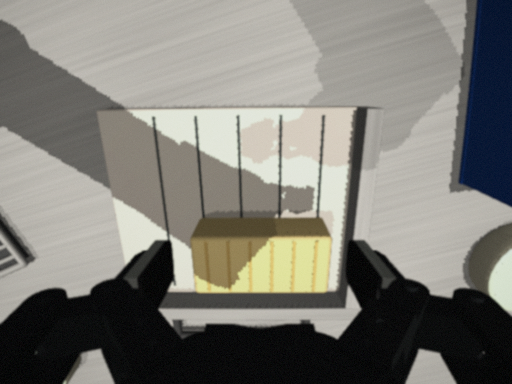

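The wrist view shows the brick on the deck at pixels (192–330, 218–293), with the far fence below it and the left fence to its right. It is square with the board at 74.2°. In the board frame it sits at (30,25), so it needs +34 mm in x and +25 mm in y. I'll descend behind it with the jaws open and push along board +x.

>>> arm_command:
  motion:
    - [[0,0,-25],0.6]
    - [[0,0,-35],0]
    - [[0,0,-35],0]
    - [[0,0,-25],0]
    - [[0,0,-10],0]
    - [[0,0,0],0]

```text
clock: 20.4
tcp_pos: [0.5329, 0.0377, 0.0426]
orientation: [-1.578, 0.159, -0.273]
contact_force: [-0.6, 0.3, 0.5]
grip_width: 0.0854
```

```bash
cat >> st.py <<'E'
    o=r.get_obs(); d=o["tcp_pos"][:2]*1000-[569.2,-.2]; a=np.radians(-15.6); print("board frame",np.round([d@[np.cos(a),np.sin(a)],d@[-np.sin(a),np.cos(a)]],1))
E
python3 st.py
```

```text
File "st.py", line 6
    o=r.get_obs(); d=o["tcp_pos"][:2]*1000-[569.2,-.2]; a=np.radians(-15.6); print("board frame",np.round([d@[np.cos(a),np.sin(a)],d@[-np.sin(a),np.cos(a)]],1))
IndentationError: unexpected indent
```

>>> arm_command:
  motion:
    - [[10,-3,-2],0]
    - [[10,-3,-2],0]
    - [[7,-2,0],0]
    - [[5,-1.5,0],0]
    - [[5,-1.5,0],0]
    - [[5,-1.5,0],0]
    - [[5,-1.5,0],0]
    - [[0,0,0],0]

```text
clock: 21.4
tcp_pos: [0.5795, 0.0249, 0.0409]
orientation: [-1.578, 0.162, -0.269]
contact_force: [-0.6, 0.1, -0.6]
grip_width: 0.0854
```

```bash
sed -i 's/st(); *$/XX/; s/^    o=r.get_obs(); d=/if 1:\n    o=r.get_obs(); d=/' st.py; sed -i 's/: st()$/: st()/' st.py; python3 st.py
```

```text
t 21.4 tcp [579.5  24.9  40.9] jaw yaw 74.3 down [ 0.064 -0.028 -0.998] j [ 0.34  0.67 -0.66  1.94  0.7   0.71  0.54] F [-0.6  0.1 -0.6] w 85.4
board frame [ 3.2 26.9]
```

>>> arm_command:
  motion:
    - [[4,-1.5,0],0]
    - [[4,-1.5,0],0]
    - [[4,-1.5,0],0]
    - [[0,0,0],0]

```text
clock: 21.9
tcp_pos: [0.5889, 0.0219, 0.0408]
orientation: [-1.579, 0.165, -0.263]
contact_force: [0.3, 0.5, 0.7]
grip_width: 0.0854
```

```bash
python3 st.py
```

```text
t 21.9 tcp [588.9  21.9  40.8] jaw yaw 74.4 down [ 0.059 -0.027 -0.998] j [ 0.34  0.68 -0.67  1.92  0.69  0.73  0.56] F [0.3 0.5 0.7] w 85.4
board frame [13.  26.6]
```

>>> arm_command:
  motion:
    - [[3,-1,0],0]
    - [[3,-1,0],0]
    - [[3,-1,0],0]

```text
clock: 22.28
tcp_pos: [0.5951, 0.0201, 0.0406]
orientation: [-1.58, 0.168, -0.258]
contact_force: [-6.8, 2.0, 5.8]
grip_width: 0.0857
```

```bash
python3 -c "
from st import *
st(); f=grab('wrist'); save(f,'w4'); P=cloud(f); Z=P[...,2]; m=((Z>.053)&(Z<.075)&(f['depth']>0)).astype(np.uint8)
n,L,s,_=cv2.connectedComponentsWithStats(m)
for i in range(1,n):
    if s[i,4]>300: print(s[i],cv2.minAreaRect(P[L==i][:,:2].astype(np.float32)*1000))
"
```

```text
board frame [19.5 26.5]
t 22.27 tcp [595.1  20.1  40.6] jaw yaw 74.5 down [ 0.053 -0.027 -0.998] j [ 0.34  0.69 -0.67  1.9   0.69  0.74  0.57] F [-6.8  2.   5.8] w 85.7
[ 115  249  290   90 9345] ((601.5416259765625, 18.317180633544922), (113.64895629882812, 39.810752868652344), 74.45640563964844)
```

View pics/w4.png

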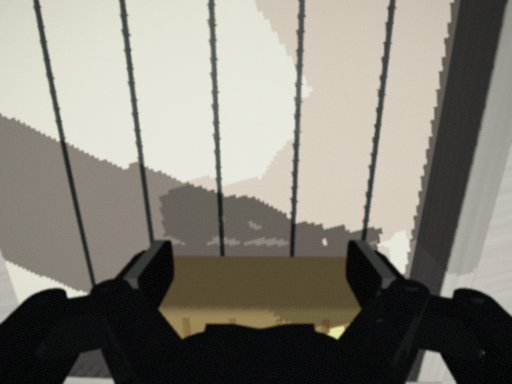

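The push met the far fence at about 7 N, and the brick's near face is square to the view. I'll press once more, back off, and go round to the brick's -y end with closed fingers.

>>> arm_command:
  motion:
    - [[3,-1,0],0]
    - [[3,-1,0],0]

```text
clock: 22.58
tcp_pos: [0.5979, 0.0193, 0.0403]
orientation: [-1.581, 0.173, -0.252]
contact_force: [-14.7, 3.2, 11.8]
grip_width: 0.0856
```

>>> arm_command:
  motion:
    - [[-10,3,0],0]
    - [[-18,5,0],0]
    - [[-18,5,0],0]
    - [[-6,-18,0],0]
    - [[-7,-25,0],0]
    - [[-7,-25,0],0]
    - [[-6,-22,0],0]
    - [[-3,-10,0],0]
    - [[0,0,0],0]
  fingers: -1

```text
clock: 23.7
tcp_pos: [0.5251, -0.0775, 0.0412]
orientation: [-1.582, 0.169, -0.264]
contact_force: [-0.4, 1.7, -0.1]
grip_width: 0.0001
```

```bash
python3 st.py
```

```text
t 23.7 tcp [525.1 -77.5  41.2] jaw yaw 74.2 down [ 0.057 -0.03  -0.998] j [ 0.54  0.61 -0.67  2.05  0.7   0.64  0.7 ] F [-0.4  1.7 -0.1] w 0.1
board frame [-21.7 -86.3]
```

>>> arm_command:
  motion:
    - [[15,-4,0],0]
    - [[20,-5.5,0],0]
    - [[20,-5.5,0],0]
    - [[18,-5,0],0]
    - [[8,-2.5,0],0]
    - [[0,0,0],0]
    - [[0,0,0],0]

```text
clock: 24.58
tcp_pos: [0.6151, -0.0953, 0.042]
orientation: [-1.578, 0.16, -0.262]
contact_force: [-0.3, -0.7, -0.1]
grip_width: -0.0001
```

```bash
python3 st.py; python3 -c "
from h import *
f=grab('wrist'); save(f,'w5')"
```

```text
t 24.57 tcp [615.1 -95.3  42. ] jaw yaw 74.6 down [ 0.062 -0.026 -0.998] j [ 0.53  0.72 -0.67  1.84  0.68  0.75  0.79] F [-0.3 -0.7 -0.1] w -0.1
board frame [ 69.7 -79.2]
```

View pics/w5.png

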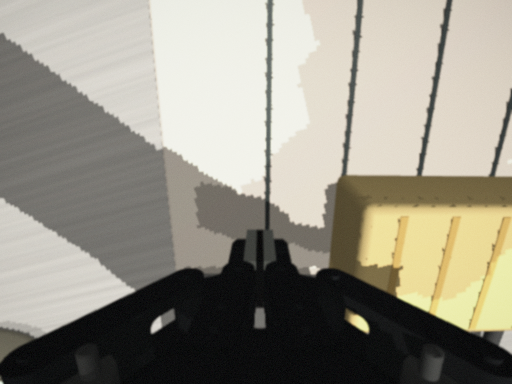

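>>> arm_command:
  motion:
    - [[-5,6,0],0]
    - [[0,8,0],0]
    - [[1.5,5,0],0]
    - [[1.5,5,0],0]
    - [[1.5,5,0],0]
    - [[1.5,5,0],0]
    - [[1.5,5,0],0]
    - [[0,0,0],0]

```text
clock: 25.62
tcp_pos: [0.6126, -0.0654, 0.0425]
orientation: [-1.597, 0.173, -0.262]
contact_force: [-0.3, 0.3, 2.1]
grip_width: 0.0004
```

```bash
python3 st.py
```

```text
t 25.62 tcp [612.6 -65.4  42.5] jaw yaw 74.1 down [ 0.051 -0.045 -0.998] j [ 0.46  0.71 -0.66  1.85  0.69  0.77  0.72] F [-0.3  0.3  2.1] w 0.4
board frame [ 59.4 -51.1]
```

>>> arm_command:
  motion:
    - [[2,5,0],0]
    - [[2,5,0],0]
    - [[2,5,0],0]
    - [[2,5,0],0]
    - [[0,0,0],0]

```text
clock: 26.25
tcp_pos: [0.6131, -0.0637, 0.0429]
orientation: [-1.628, 0.197, -0.262]
contact_force: [-0.1, 0.5, 1.4]
grip_width: 0.0002
```

```bash
python3 st.py
```

```text
t 26.25 tcp [613.1 -63.7  42.9] jaw yaw 73.3 down [ 0.03  -0.074 -0.997] j [ 0.43  0.71 -0.64  1.84  0.69  0.8   0.69] F [-0.1  0.5  1.4] w 0.2
board frame [ 59.3 -49.4]
```

```bash
python3 -c "
from h import *
f=grab('wrist'); save(f,'w6'); f=grab('scene'); cv2.imwrite('pics/s6.png',cv2.resize(f['frame'][120:290,170:350,::-1],None,fx=4,fy=3.5,interpolation=cv2.INTER_CUBIC)[:600,:800])"
```

```text
(no output)
```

View pics/w6.png

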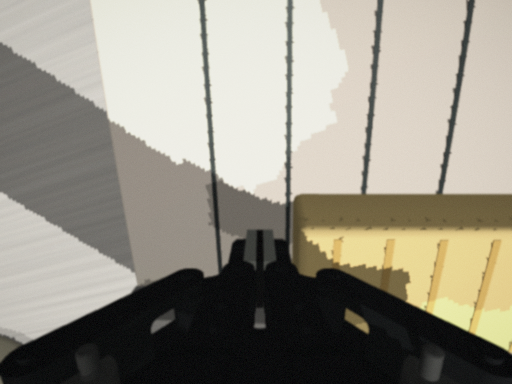

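View pics/s6.png

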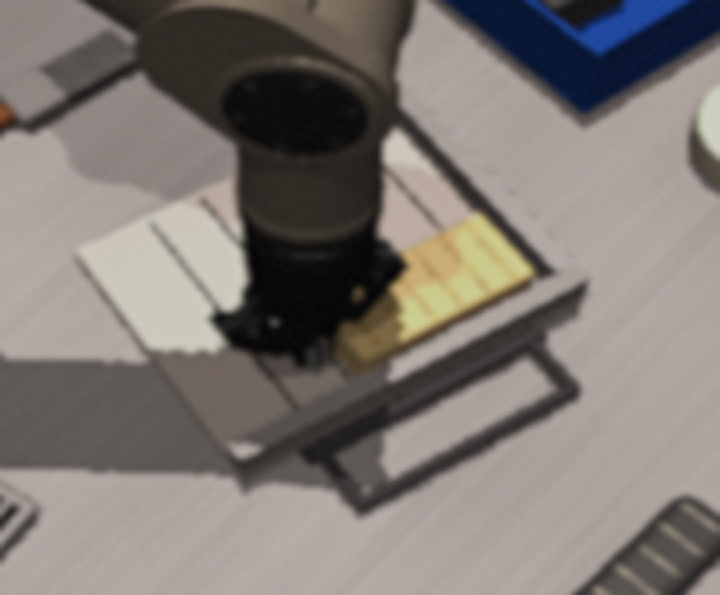

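>>> arm_command:
  motion:
    - [[-2,-8,8],0]
    - [[0,0,0],0]
    - [[4,8,0],0.5]
    - [[3,10,0],0]

```text
clock: 26.85
tcp_pos: [0.6182, -0.0545, 0.0509]
orientation: [-1.63, 0.191, -0.255]
contact_force: [-5.6, -8.7, 6.6]
grip_width: -0.0001
```

```bash
python3 st.py
```

```text
t 26.85 tcp [618.2 -54.5  50.9] jaw yaw 73.8 down [ 0.03  -0.075 -0.997] j [ 0.42  0.71 -0.65  1.82  0.68  0.82  0.69] F [-5.6 -8.7  6.6] w -0.1
board frame [ 61.9 -39.1]
```

>>> arm_command:
  motion:
    - [[3,8,0],0]
    - [[3,7,0],0]

```text
clock: 27.1
tcp_pos: [0.6194, -0.0501, 0.051]
orientation: [-1.651, 0.205, -0.252]
contact_force: [-16.4, -20.7, 21.0]
grip_width: 0.0003
```

```bash
python3 st.py; python3 -c "
from h import *
f=grab('wrist'); save(f,'w7')"
```

```text
t 27.1 tcp [619.4 -50.1  51. ] jaw yaw 73.4 down [ 0.016 -0.095 -0.995] j [ 0.4   0.71 -0.64  1.81  0.69  0.85  0.67] F [-16.4 -20.7  21. ] w 0.3
board frame [ 61.8 -34.5]
```

View pics/w7.png

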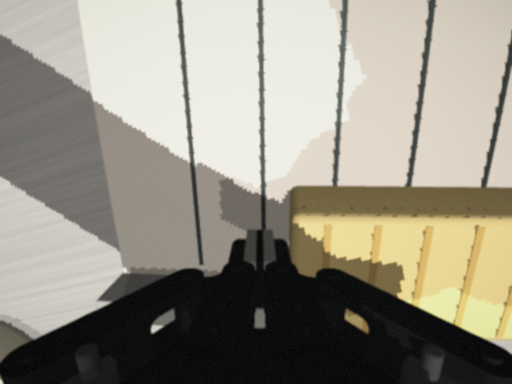

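Forces rose to (-16,-21,21) N, so I'll back off, lift and look.

>>> arm_command:
  motion:
    - [[-3,-10,0],0]
    - [[-6,-15,30],0]
    - [[-15,0,40],0]
    - [[-40,10,30],0]
    - [[-40,10,0],0]
    - [[-40,10,0],0]
    - [[0,0,0],0]
    - [[0,0,0],0]

```text
clock: 28.15
tcp_pos: [0.4747, -0.0377, 0.1536]
orientation: [-1.645, 0.195, -0.25]
contact_force: [0.4, -0.8, 0.2]
grip_width: 0.0002
```

```bash
cat > look.py <<'E'
import sys
from st import *
st(); f=grab('wrist'); save(f,sys.argv[1]); P=cloud(f); Z=P[...,2]
D=np.array([569.2,-.2,0]); a=np.radians(-15.6); Q=R.from_euler('z',-a).as_matrix()
B=(P*1000-D)@Q.T   # board frame
ok=f['depth']>0
m=(ok&(Z>.053)&(Z<.075)).astype(np.uint8); m[:,:]*=1
n,L,s,_=cv2.connectedComponentsWithStats(m)
for i in range(1,n):
    if s[i,4]>800: print('brick?',s[i],cv2.minAreaRect(B[L==i][:,:2].astype(np.float32)),np.median(Z[L==i]))
m=(ok&(Z>.035)&(Z<.050)).astype(np.uint8); n,L,s,_=cv2.connectedComponentsWithStats(m)
for i in range(1,n):
    if s[i,4]>300: b=B[L==i]; print('fence?',s[i],np.round(np.percentile(b,[2,50,98],0),1).tolist())
E
python3 look.py w8
```

```text
board frame [-80.9 -61.6]
t 28.15 tcp [474.7 -37.7 153.6] jaw yaw 73.8 down [ 0.022 -0.089 -0.996] j [ 0.57  0.37 -0.81  2.09  0.49  0.85  0.75] F [ 0.4 -0.8  0.2] w 0.2
fence? [ 413  157   99  174 4565] [[-108.3, 90.7, 35.7], [-38.3, 117.3, 45.5], [43.1, 128.3, 47.3]]
```

View pics/w8.png

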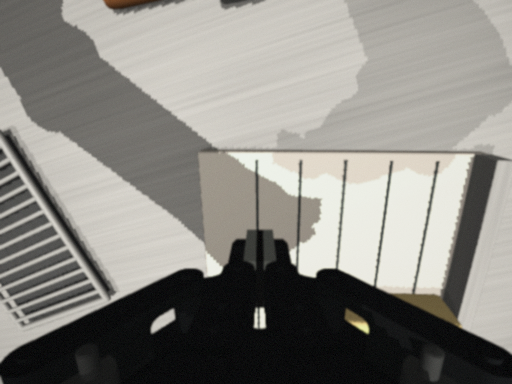

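```bash
cat > look2.py <<'E'
import sys
from st import *
for n in ['top','scene']:
    f=grab(n); save(f,n+sys.argv[1]); P=cloud(f); Z=P[...,2]
    D=np.array([569.2,-.2,0]); a=np.radians(-15.6); Q=R.from_euler('z',-a).as_matrix()
    B=(P*1000-D)@Q.T; ok=(f['depth']>0)&(abs(B[...,0])<112)&(abs(B[...,1])<132)
    for nm,m in (('brick',ok&(Z>.055)&(Z<.074)),('fence',ok&(Z>.034)&(Z<.050))):
        k,L,s,_=cv2.connectedComponentsWithStats(m.astype(np.uint8))
        for i in range(1,k):
            if s[i,4]>150: b=B[L==i]; print(n,nm,s[i],cv2.minAreaRect(b[:,:2].astype(np.float32)),np.median(b[:,2]).round(1))
E
python3 look2.py A; python3 -c "
import cv2
a=cv2.imread('pics/topA.png')[130:280,170:340]; cv2.imwrite('pics/topAz.png',cv2.resize(a,None,fx=4,fy=4))"
```

```text
board frame [-81.1 -61.5]
top brick [ 215  155   57   36 1345] ((62.561248779296875, 45.380428314208984), (129.8661346435547, 63.255584716796875), 89.8235855102539) 62.9
top fence [ 192  149  125   86 1122] ((-0.22611236572265625, -0.05865478515625), (260.6852111816406, 218.72238159179688), 89.81473541259766) 45.1
scene brick [ 252  179   56   43 1137] ((65.5671615600586, 42.04280090332031), (130.39402770996094, 63.03171157836914), 89.39653778076172) 60.8
scene fence [ 227  142   90  111 1181] ((1.3220748901367188, -1.7796173095703125), (259.46728515625, 221.2438507080078), 89.98794555664062) 42.7
```

View pics/topAz.png

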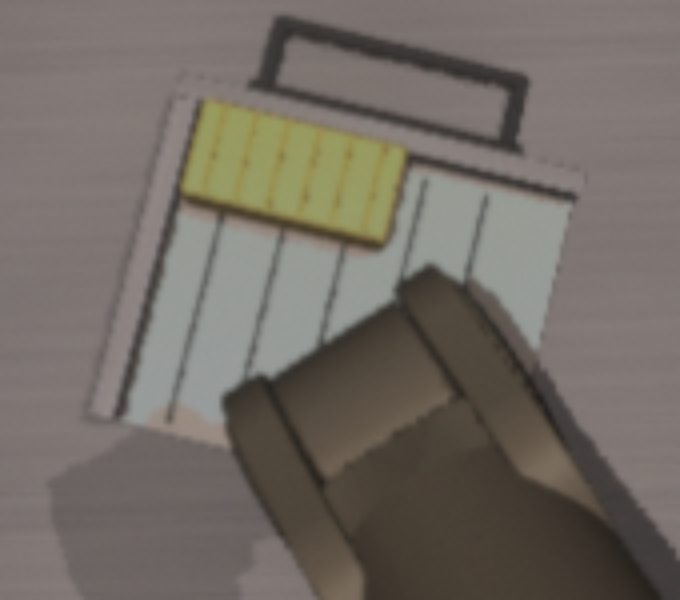

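The top view gives the brick flush with the far fence, with about 5 mm still to go to the left fence. The scene view agrees. The upward force means the flaring finger backs wedged on the brick's top edge. I'll turn the gripper 90° so the flat finger sides do the pushing.

>>> arm_command:
  motion:
    - [[9,-3,0],-6]
    - [[9,-3,0],-6]
    - [[9,-3,0],-6]
    - [[9,-3,0],-6]
    - [[9,-3,0],-6]
    - [[9,-3,0],-6]
    - [[9,-3,0],-6]
    - [[9,-3,0],-6]
    - [[9,-3,0],-6]
    - [[9,-3,0],-6]
    - [[9,-3,0],-6]
    - [[9,-3,0],-6]
    - [[9,-3,0],-6]
    - [[9,-3,0],-6]
    - [[5,0,0],-5]
    - [[0,0,0],0]
    - [[0,0,0],0]

```text
clock: 30.42
tcp_pos: [0.6211, -0.0825, 0.1453]
orientation: [-1.125, 1.494, -1.42]
contact_force: [0.7, -0.4, -0.2]
grip_width: 0.0
```

```bash
python3 st.py
```

```text
t 30.43 tcp [621.1 -82.5 145.3] jaw yaw -18.3 down [-0.087 -0.013 -0.996] j [ 0.32  0.58 -0.41  1.68  0.27  1.03 -0.51] F [ 0.7 -0.4 -0.2] w 0.0
board frame [ 72.1 -65.3]
```

>>> arm_command:
  motion:
    - [[-6,3,-15],1]
    - [[-6,2,-25],1]
    - [[0,0,-30],0]
    - [[0,0,-20],0]
    - [[0,0,-8],0]
    - [[0,0,0],0]

```text
clock: 31.18
tcp_pos: [0.6057, -0.0759, 0.0415]
orientation: [-1.152, 1.462, -1.388]
contact_force: [0.7, 0.6, 0.0]
grip_width: -0.0001
```

```bash
python3 st.py
```

```text
t 31.18 tcp [605.7 -75.9  41.5] jaw yaw -15.8 down [-0.089 -0.015 -0.996] j [ 0.29  0.69 -0.38  1.77  0.34  0.84 -0.54] F [0.7 0.6 0. ] w -0.1
board frame [ 55.5 -63.2]
```

>>> arm_command:
  motion:
    - [[3,7,0],0]
    - [[3,7,0],0]
    - [[2,6,0],0]
    - [[2,6,0],0]
    - [[1.5,5,0],0]

```text
clock: 31.8
tcp_pos: [0.6198, -0.0435, 0.0443]
orientation: [-1.149, 1.459, -1.391]
contact_force: [-2.5, -3.9, 0.8]
grip_width: -0.0003
```

```bash
python3 st.py
```

```text
t 31.8 tcp [619.8 -43.5  44.3] jaw yaw -15.8 down [-0.085 -0.017 -0.996] j [ 0.24  0.7  -0.38  1.74  0.34  0.85 -0.59] F [-2.5 -3.9  0.8] w -0.3
board frame [ 60.3 -28.1]
```

Contact is light and has no vertical wedging. I'll keep pushing to the fence.

>>> arm_command:
  motion:
    - [[1,5,-1],0]
    - [[1,5,0],0]

```text
clock: 32.05
tcp_pos: [0.62, -0.0424, 0.0441]
orientation: [-1.158, 1.46, -1.403]
contact_force: [-4.8, -11.5, 4.6]
grip_width: 0.0003
```

```bash
python3 st.py
```

```text
t 32.05 tcp [620.  -42.4  44.1] jaw yaw -16.1 down [-0.09  -0.028 -0.996] j [ 0.22  0.7  -0.37  1.74  0.35  0.86 -0.6 ] F [ -4.8 -11.5   4.6] w 0.3
board frame [ 60.3 -27. ]
```

>>> arm_command:
  motion:
    - [[2,7,0],0]
    - [[2,7,0],0]

```text
clock: 32.3
tcp_pos: [0.6198, -0.0426, 0.0443]
orientation: [-1.173, 1.464, -1.422]
contact_force: [-7.0, -14.3, 9.1]
grip_width: 0.0004
```

```bash
python3 st.py
```

```text
t 32.3 tcp [619.8 -42.6  44.3] jaw yaw -16.8 down [-0.1   -0.046 -0.994] j [ 0.21  0.7  -0.36  1.73  0.35  0.88 -0.62] F [ -7.  -14.3   9.1] w 0.4
board frame [ 60.2 -27.2]
```

>>> arm_command:
  motion:
    - [[-3,-10,0],0]
    - [[-6,-15,20],0]
    - [[-10,0,40],0]
    - [[-35,-10,40],0]
    - [[-40,-10,0],0]
    - [[-40,-10,0],0]
    - [[-10,0,0],0]
    - [[0,0,0],0]

```text
clock: 33.3
tcp_pos: [0.4739, -0.1002, 0.1546]
orientation: [-1.162, 1.457, -1.426]
contact_force: [0.1, -0.9, 0.8]
grip_width: 0.0003
```

```bash
python3 look2.py B;  python3 -c "
import cv2
a=cv2.imread('pics/topB.png')[130:280,170:340]; cv2.imwrite('pics/topBz.png',cv2.resize(a,None,fx=4,fy=4))"
```

```text
board frame [ -64.9 -122. ]
top brick [ 213  154   57   37 1338] ((62.778846740722656, 49.89187240600586), (129.60606384277344, 62.70183181762695), 89.73501586914062) 62.9
top fence [ 192  149  125   86 1091] ((-0.00797271728515625, 0.1271209716796875), (260.88360595703125, 218.95668029785156), 89.85870361328125) 45.1
scene brick [ 254  178   55   43 1134] ((65.99014282226562, 46.2205810546875), (62.994873046875, 129.87889099121094), 0.32796087861061096) 60.7
scene fence [ 228  142   89  111 1152] ((1.0237884521484375, -2.1199951171875), (259.2099304199219, 221.60012817382812), 89.98637390136719) 42.6
```

View pics/topBz.png

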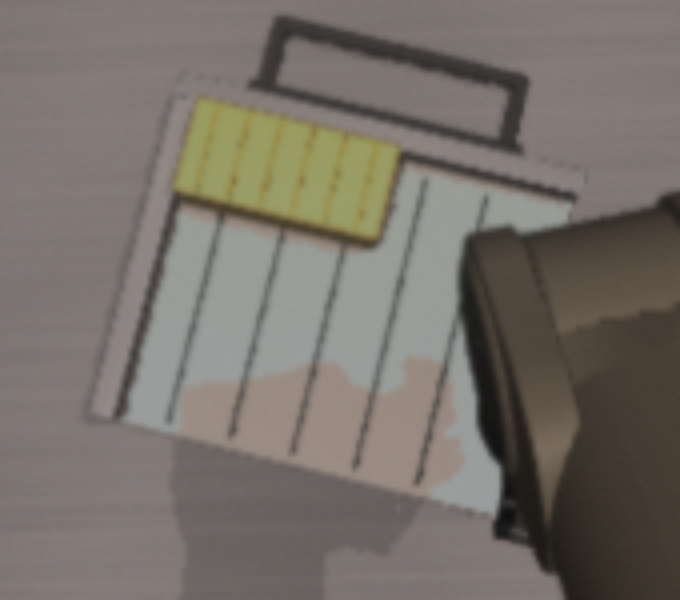

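Both cameras put the brick within about 1–2 mm of flush, and they disagree in opposite directions. Its angle is within 0.4°, and the arm is clear. I'll run a last check of the offcut and rounds, then hand in.

```bash
python3 -c "
from h import *
f=grab('top'); P=cloud(f); Z=P[...,2]; v,u=np.mgrid[:384,:512]; ok=(f['depth']>0)&(Z<.1)
box=lambda a,b,c,d:(u>=a)&(u<=b)&(v>=c)&(v<=d)
for n,m in (('rl',box(115,165,125,175)&(Z>.03)),('rr',box(350,400,130,175)&(Z>.03)),('offcut',box(105,150,205,245)&(Z>.03)&(Z<.06))):
    k,L,s,_=cv2.connectedComponentsWithStats((m&ok).astype(np.uint8)); i=1+np.argmax(s[1:,4]); print(n,cv2.minAreaRect(P[L==i][:,:2].astype(np.float32)*1000),np.median(Z[L==i]))
o=r.get_obs(); print(o['clock'],o['contact_force'],abs(o['qvel']).max()); print(r.hand_in())
"
```

```text
rl ((715.6612548828125, 288.8681335449219), (98.36013793945312, 96.72293090820312), 1.6355232000350952) 0.038069556712760244
rr ((692.1297607421875, -316.8328857421875), (95.88885498046875, 96.25991821289062), 58.55946350097656) 0.03812111745187763
offcut ((521.9653930664062, 318.0299987792969), (77.11090850830078, 55.95775604248047), 77.27159118652344) 0.04983919072983711
33.45 [1.02957041 0.16316812 0.26710315] 0.01167071637096632
the job is handed in; nothing more can be done
None
```

I put the offcut in the crate, placed the brick on the board and pushed it into the fence corner, then handed the job in at about 33 s. No verdict came back.

- **Offcut:** it lies flat in the crate, about 14 mm from the crate's centre. Its top is at z≈50 mm, so its centre is about 27 mm above the table.
- **Rounds:** both were measured within about 1.5 mm of where they started.
- **Brick:** flush would put its centre at (64, 50) mm in the board frame. The cameras disagree by up to 2 mm, but both readings are inside the 3 mm limit:

| Camera | Brick centre, corrected to the fences (mm) | Angle to the fences |
|---|---|---|
| top | (62.8, 49.8) | about 0.1° |
| scene | (65.0, 48.3) | about 0.3° |

- **Pushes:** the brick stopped moving against each fence at about 15 N. At hand-in the arm was clear and still, with about 1 N reading at the wrist.
- **What went wrong:** the first push to the left fence wedged the finger backs on the brick's top edge, with about 31 N at the wrist. It stopped about 5 mm short, so I backed off, turned the gripper 90° and repeated the push. The tool also picked up a tilt of a few degrees along the way, which I couldn't correct with these moves.

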